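# Flip the dish's status tag

## Robot

A 6-joint arm with a two-finger parallel gripper is mounted at the origin on a cart in front of the work surface, level with it; the furniture and walls round the work are solid. World frame = base frame: x ahead of the robot, y to its left, z up, the work surface at z = 0. Lengths are in m, angles in degrees, forces in N, time in s.
With the tool pointing down it reaches from about 0.35 to 0.775 m from the base axis. Payload 5.5 kg.
Tool frame: the origin (TCP) lies midway between the tips of the shut fingers; the grasp point (between the pads) lies 19 mm behind it (r.grip_depth is the z of the grasp point in the tool frame, in m); z points along the fingers, y is the direction in which the jaws open and shut (so a half turn about z gives the same grasp; the last joint's range is limited). The gripper opens to 85 mm and grips with 20 to 120 N. Pads are 22 mm wide; open, the fingers measure 114 mm over their backs; the gripper's body (76 mm by 85 mm) begins 54 mm behind the grasp point. The pads swing forward as they close: fully open they stand 13 mm farther back than shut.
Start: joints at [-74.232, 17.945, 2.641, 74.691, 0, 82.002], TCP at [0.232, -0.526, 0.231] pointing down, gripper open.
Joint ranges: [-158.12, 158.12], [-49.38, 96.58], [-58.88, 72.47], [-126.05, 133.96], [-84.25, 85.87], [-180, 180]. Speed limits (degrees/s): [147.25, 147.25, 180, 180, 180, 180].

## Interface

Orientations are given as a 3x3 rotation matrix whose columns are the frame's x, y, z axes.
In Python, from workcell import r gives the robot as it stands.
- The arm moves only by the tool step_arm, never from a script. Its argument "motion" is a list that holds one entry, the list of rows, each a list of 7 numbers: the turn, a rotation vector about the world's x, y, z in degrees, then the shift along the world's x, y, z in cm, then the opening in per cent of the stroke, from 0 (shut) to 100 (fully open). A call has exactly 8 rows; each row is the pose to reach, as a shift and turn from the pose commanded when the call began; what a row does not reach only later rows make up. A row lasts 1/10 s, in which the tool goes at most 50 mm and 8.59 degrees, less where a joint would pass 70% of its speed; a pose out of reach is approached as far as the arm can. A call with a gripper value outside its range is refused whole. The fingers move at their own pace and stop on an object; "grip_force" is the grip in N (left out, the last holds). Time passes only in rows, so rows that repeat a pose let the fingers close, or fill a call up. It gives the time, the measured TCP pose, the force and the opening at its end, in the units of the state.
- r.sense(): the state, without advancing time (a new reading comes with each control period).
- r.camera(name): name is "scene" or "side" or "wrist"; returns a dict with "pixels" (420x560x3 uint8, blue, green, red), "z_map" (420x560 float32, m along the optical axis (not along the pixel's ray), 0 where there is no reading), "mtx" (3x3 intrinsics, pixels), "rvec" (rotation vector, rad) and "tvec" (3), from world to camera coordinates, as OpenCV has them; the wrist camera has in their place "T_tool_cam" (4x4, takes a point from camera to tool coordinates, whose origin is the TCP and whose axes are the flange's). Camera axes: x right, y down, z forward; pixel columns grow to the right and rows downward; lengths in m; the calibration is good to about 2 mm. A picture is of the moment at which its call begins: read the wrist's pose just before it.
- r.close_job(): hands the job in, once; it reports no verdict.
The state is a dict: "time": time; "q": joint angles; "joint_velocities": joint speeds; "joint_efforts": joint torques, N m; "eef_pos": TCP position; "ee_rot": TCP orientation; "contact_force": force on the tool from outside, world axes, zero at the start; "ft_torque": the same for the moment, N m; "grip_width": opening from 0.0 (shut) to 1.0 (fully open).
Only numpy, scipy, OpenCV 4.12 (cv2) and the standard library are available. Lean on these libraries where they do the work, as an engineer would, in place of code of your own. Each camera call takes 0.05 s, during which the arm holds its last target. There are 200 camera calls.

## Task

On the three-bay sample board, flip the status tag that is in line with the white evaporating dish: with the fingertips, without gripping it, draw its free edge up and push it gently right over its pivot, until it lies flat on the lower half of the sloping panel and shows the face with the ring. Leave the other two tags lying as they are, leave the dish, stopper and cup standing in their bays, and leave everything else on the bench alone.

Things in the scene. Friction and masses are not known exactly. Their poses are not given: they have to be found in the camera images.
- board: Fixed sample board, 205 x 290 x 95 mm. Origin on the bench under the line of the tag axles, mid width; x to the back, y left, z up. In front, three bays at x = -112, y = +95, 0, -95 mm, one vessel each, on a 6 mm foot plate (x -160 to +45) with 14 mm ribs. Behind them a panel slopes up to the back at 35 deg, from x -64, z 15 to x +45, z 94 mm. Over it, in line with each bay, one flip tag.
- tag_left (a joint): Turn of the left (board +y) tag, rad: 0 = lying back on the panel's upper half, pointing back and up, 35 deg above level, bar face up (starts 0 to 0.2); 0.96 = upright; pi = flipped towards the front, lying on the lower half, pointing 35 deg below level, ring face up. Stops at 0 and pi. Stiff hinge: stays where it is left; about 1 N at the free edge moves it.
- pivot_left (a point): Middle of the level axle (along board y) of the left (board +y) tag: board x 0, y 95, z 72 mm; fixed to the board. The tag is a white plate 4 mm thick, 50 mm wide, its free edge 75 mm from the axle; gaps of 45 mm between tags. One face has a raised straight bar, the other a raised ring.
- edge_left (a point): Middle of the free edge of the left (board +y) tag, 75 mm from its axle, half-way through its thickness; moves with the tag. At the start it stands about 20 mm behind the panel's upper edge, so fingertips can come down behind it and draw it forward and over.
- tag_mid (a joint): Turn of the middle tag, rad: 0 = lying back on the panel's upper half, pointing back and up, 35 deg above level, bar face up (starts 0 to 0.2); 0.96 = upright; pi = flipped towards the front, lying on the lower half, pointing 35 deg below level, ring face up. Stops at 0 and pi. Stiff hinge: stays where it is left; about 1 N at the free edge moves it.
- pivot_mid (a point): Middle of the level axle (along board y) of the middle tag: board x 0, y 0, z 72 mm; fixed to the board. The tag is a white plate 4 mm thick, 50 mm wide, its free edge 75 mm from the axle; gaps of 45 mm between tags. One face has a raised straight bar, the other a raised ring.
- edge_mid (a point): Middle of the free edge of the middle tag, 75 mm from its axle, half-way through its thickness; moves with the tag. At the start it stands about 20 mm behind the panel's upper edge, so fingertips can come down behind it and draw it forward and over.
- tag_right (a joint): Turn of the right (board -y) tag, rad: 0 = lying back on the panel's upper half, pointing back and up, 35 deg above level, bar face up (starts 0 to 0.2); 0.96 = upright; pi = flipped towards the front, lying on the lower half, pointing 35 deg below level, ring face up. Stops at 0 and pi. Stiff hinge: stays where it is left; about 1 N at the free edge moves it.
- pivot_right (a point): Middle of the level axle (along board y) of the right (board -y) tag: board x 0, y -95, z 72 mm; fixed to the board. The tag is a white plate 4 mm thick, 50 mm wide, its free edge 75 mm from the axle; gaps of 45 mm between tags. One face has a raised straight bar, the other a raised ring.
- edge_right (a point): Middle of the free edge of the right (board -y) tag, 75 mm from its axle, half-way through its thickness; moves with the tag. At the start it stands about 20 mm behind the panel's upper edge, so fingertips can come down behind it and draw it forward and over.
- dish: White round-bottomed evaporating dish (bowl with spout), 73 mm wide, 36 mm high, loose, in one of the three bays; origin at the middle of its underside. Its bay's tag is the one to flip.
- stopper: Clear glass stopper with a round flange, 39 mm wide, 22 mm high, loose, in another bay; origin at the middle of its underside.
- cup: Small tapered grey cup, 38 mm wide, 37 mm high, loose, in the third bay; origin at the middle of its underside.
- wash: Squeeze wash bottle with red cap and spout, 145 mm high, standing on the bench to the right of the board; origin on its underside. Leave alone.
- bottle: Clear stoppered reagent bottle, 44 mm wide, 98 mm high, on the bench to the left of the board; origin on its underside. Leave alone.
- flask: Clear conical flask, 63 mm wide, 112 mm high, on the bench to the right of the board; origin on its underside. Leave alone.
- booklets: Small stack of test-strip booklets, 48 x 53 x 9 mm, lying to the right of the board; origin on its underside. Leave alone.
- spat: Lab spatula with black handle, 174 mm long, lying to the left of the board; origin on its underside. Leave alone.
Not all that is in view belongs to the job. What is shaped like the cup but pink is not meant.

How it is judged (in metres and radians):
At the end, for the whole second after the job is handed in: The tag of the bay with the dish is flipped over to within 0.16 rad (9 deg) of its far stop, ring face showing, and is still; the other two tags lie back within 0.4 rad of their first stop; dish, stopper and cup are upright and within 20 mm of where they stood, the other loose things within 30 mm (((y of dish in the frame of board between 0.0475 and 1 m and value of joint tag_left above 2.98159 rad and velocity of joint tag_left below 0.05 rad/s and value of joint each of tag_mid, tag_right below 0.4 rad) or (y of dish in the frame of board between -0.0475 and 0.0475 m and value of joint tag_mid above 2.98159 rad and velocity of joint tag_mid below 0.05 rad/s and value of joint each of tag_left, tag_right below 0.4 rad) or (y of dish in the frame of board between -1 and -0.0475 m and value of joint tag_right above 2.98159 rad and velocity of joint tag_right below 0.05 rad/s and value of joint each of tag_left, tag_mid below 0.4 rad)) and distance of each of dish, stopper, cup from where it was at the start of the episode below 0.02 m and distance of each of wash, bottle, flask, booklets, spat from where it was at the start of the episode below 0.03 m and angle between each of dish, stopper, cup's own z axis and vertical below 0.15 rad); the robot touches nothing.
It fails at once if the tag of another bay is swung up ((y of dish in the frame of board between 0.0475 and 1 m and value of joint any of tag_mid, tag_right above 0.5 rad) or (y of dish in the frame of board between -0.0475 and 0.0475 m and value of joint any of tag_left, tag_right above 0.5 rad) or (y of dish in the frame of board between -1 and -0.0475 m and value of joint any of tag_left, tag_mid above 0.5 rad)).
It fails at once if the dish, stopper or cup is lifted, carried or pushed out of place (more than 20 mm) (distance of any of dish, stopper, cup from where it was at the start of the episode above 0.02 m).
It fails at once if another loose thing on the bench is moved by more than 30 mm (distance of any of wash, bottle, flask, booklets, spat from where it was at the start of the episode above 0.03 m).
It fails at once if a tag is gripped or pressed with more than 30 N (contact force between the fingers and tag_left above 30 N or contact force between the fingers and tag_mid above 30 N or contact force between the fingers and tag_right above 30 N).
It also fails if it takes over 38 s, if anything falls off the work surface, if the arm or the gripper's body presses on something with over 40 N, if the wrist force passes 120 N, or if a joint passes its speed limit or range.

## Working session

There is one attempt and no reset: what is moved stays moved. The work goes in short steps, Python scripts to look and compute and a tool call to move; the robot and the scene stay as the last step left them, time stands still between calls to the robot, and variables do not carry over. Pictures are saved under pics/ and viewed, about 8 in all and at most 12, crops included, and the job is handed in when it is done.

Besides the shell and the picture viewer there is one more tool, called after "Call:" in YAML: its name, and indented under it one key for each argument. step_arm: Moves the arm, as the interface text tells. Its arguments: {"type":"object","properties":{"motion":{"type":"array","items":{"type":"array","items":{"type":"array","items":{"type":"number"}}}},"grip_force":{"type":"number"}},"required":["motion"]}

```bash
mkdir -p pics; python3 - <<'E'
from workcell import r
import cv2,numpy as np
s=r.sense(); print(s['time'],s['eef_pos'],s['ee_rot'],r.grip_depth)
for n in ("scene","side"):
    c=r.camera(n); cv2.imwrite(f"pics/{n}1.png",c["pixels"])
    np.savez(f"{n}.npz",**c)
    R=cv2.Rodrigues(c["rvec"])[0]; print(n,-R.T@np.ravel(c["tvec"]),R[2],c["mtx"][0,0])
E
```

```text
0.0 [ 0.23158012 -0.52573017  0.23040012] [[ 9.15197149e-01  4.03006128e-01 -4.89244509e-04]
 [ 4.03006329e-01 -9.15195424e-01  1.79825808e-03]
 [ 2.76954688e-04 -1.84292930e-03 -9.99998263e-01]] -0.0187
scene [-0.66470662  0.58123243  0.84805159] [ 0.75955881 -0.41071591 -0.50436382] 458.88046149536103
side [ 0.36421315 -1.31696158  0.65498426] [ 0.07469772  0.91004552 -0.40772222] 466.5570274964408
```

View pics/scene1.png

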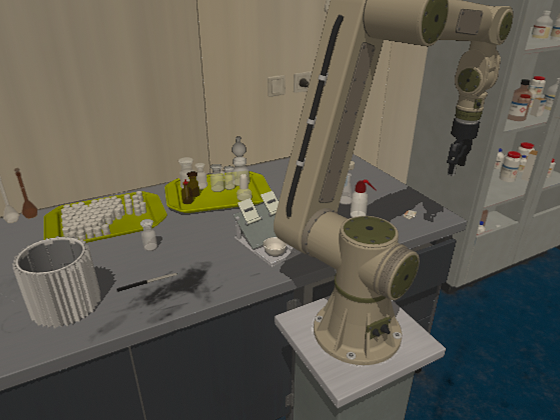

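View pics/side1.png

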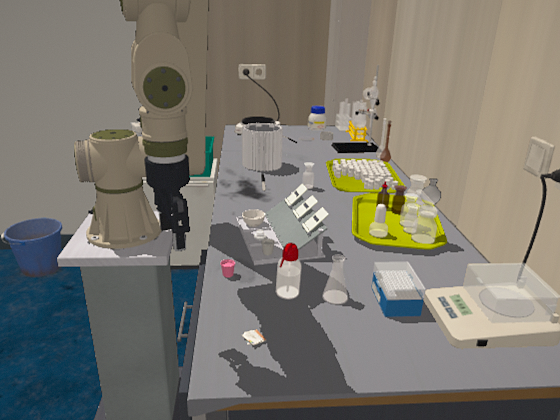

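The scene view shows the board at about (265,228), with the dish at (275,246) and two tags; the arm hides the rest. In the side view the three tags are near (297,195), (305,207) and (315,218). The dish at (252,217) is in the farthest bay, which is the left one. Next I'll measure from the depth maps.

```bash
cat >h.py <<'E'
import cv2,numpy as np
def cloud(c):
    R=cv2.Rodrigues(c["rvec"])[0]; z=c["z_map"]; v,u=np.indices(z.shape); K=c["mtx"]
    p=np.stack([(u-K[0,2])/K[0,0]*z,(v-K[1,2])/K[1,1]*z,z],-1)
    P=(p-np.ravel(c["tvec"]))@R; P[z<=0]=np.nan; return P
def proj(c,X): return cv2.projectPoints(np.float64(X),c["rvec"],c["tvec"],c["mtx"],None)[0].reshape(-1,2)
E
python3 - <<'E'
from h import *
for n,(u0,u1,v0,v1) in {"side":(230,335,180,265),"scene":(225,300,180,270)}.items():
    c=dict(np.load(n+".npz")); P=cloud(c); I=c["pixels"].astype(int)
    m=np.zeros(P.shape[:2],bool); m[v0:v1,u0:u1]=1
    w=m&(I.min(2)>165)
    k,L,S,C=cv2.connectedComponentsWithStats(w.astype(np.uint8),connectivity=4)
    for i in range(1,k):
        if S[i,4]>25:
            p=P[L==i]; print(n,C[i].round(),S[i],np.nanmedian(p,0).round(3),np.nanmin(p,0).round(3),np.nanmax(p,0).round(3))
    # panel: sloped-plane points grey
    Q=P[m]; Q=Q[(Q[:,2]>.03)&(Q[:,2]<.085)&(Q[:,0]>.3)]
    print(len(Q),np.nanmedian(Q,0))
    cr=c["pixels"][v0:v1,u0:u1]; cv2.imwrite(f"pics/{n}_crop.png",cv2.resize(cr,None,fx=6,fy=6,interpolation=2))
a=cv2.imread("pics/side_crop.png");b=cv2.imread("pics/scene_crop.png")
h=max(a.shape[0],b.shape[0]);pad=lambda x:cv2.copyMakeBorder(x,0,h-x.shape[0],0,0,0)
z=cv2.hconcat([pad(a),pad(b)]);cv2.imwrite("pics/crops.png",cv2.resize(z,None,fx=.74,fy=.74))
E
```

```text
side [297. 193.] [285 183  28  23 203] [0.538 0.055 0.094] [0.5   0.022 0.005] [0.631 0.362 0.127]
side [305. 206.] [293 195  25  24 212] [ 0.548 -0.042  0.097] [ 0.516 -0.075 -0.002] [0.634 0.265 0.124]
side [315. 219.] [302 207  27  25 251] [ 0.564 -0.134  0.097] [ 0.534 -0.164 -0.001] [0.656 0.136 0.127]
side [259. 215.] [250 210  16  10  68] [0.417 0.048 0.038] [ 0.386 -0.01   0.016] [0.437 0.08  0.046]
side [243. 224.] [238 219  11  11  63] [0.364 0.025 0.008] [ 0.349 -0.027  0.005] [0.38  0.067 0.017]
side [267. 235.] [251 226  32  23 225] [ 0.441 -0.064  0.009] [ 0.389 -0.148  0.003] [0.477 0.019 0.044]
side [288. 263.] [283 261  12   4  33] [ 0.469 -0.369  0.096] [ 0.458 -0.373  0.092] [ 0.483 -0.361  0.1  ]
1815 [ 0.50769476 -0.06778286  0.05000101]
scene [275. 247.] [271 244   9   6  34] [0.415 0.016 0.016] [0.359 0.005 0.009] [0.423 0.055 0.046]
1262 [0.50326435 0.02780185 0.05261493]
```

View pics/crops.png

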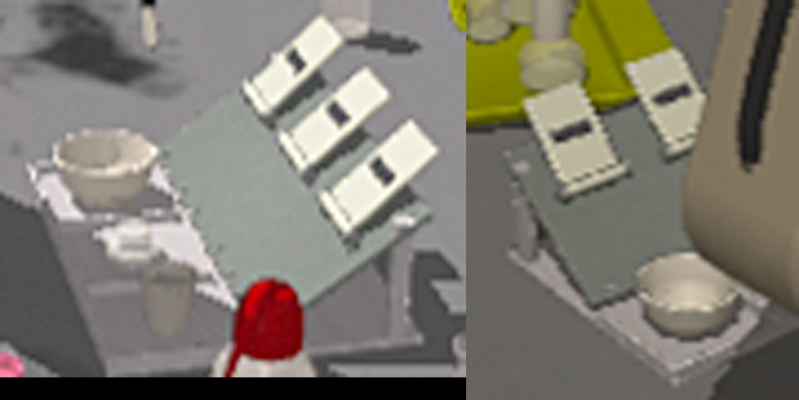

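The crops show the dish in the far (left) bay, the stopper in the middle bay and the cup in the right bay. All three tags lie back with the bar face up. Now I'll fit the board pose.

```bash
cat >>h.py <<'E'
E
python3 - <<'E'
from h import *
T=[]
c=dict(np.load("side.npz")); P=cloud(c); I=c["pixels"].astype(int)
m=np.zeros(P.shape[:2],bool); m[180:265,230:335]=1
k,L,S,C=cv2.connectedComponentsWithStats((m&(I.min(2)>165)).astype(np.uint8),connectivity=4)
def fit(Q):
    ok=np.ones(len(Q),bool)
    for _ in range(8):
        o=Q[ok].mean(0); n=np.linalg.svd(Q[ok]-o)[2][2]; d=abs((Q-o)@n); ok=d<max(.004,.0)if _>2 else d<np.percentile(d,85)
    return o,n*np.sign(n[2]),ok.sum()
for i in range(1,4):
    i=[j for j in range(1,k) if S[j,4]>150][i-1]
    Q=P[L==i]; Q=Q[(Q[:,2]>.065)&(Q[:,0]<.68)]; o,n,q=fit(Q)
    T.append(np.median(Q,0)); print("tag",T[-1].round(4),n.round(3),"elev",np.degrees(np.arccos(n[2])).round(1),q,Q.min(0).round(3),Q.max(0).round(3))
for nm in("side","scene"):
    c=dict(np.load(nm+".npz")); P=cloud(c); I=c["pixels"].astype(int)
    m=(I.max(2)<165)&(I.min(2)>95)&(P[...,0]>.42)&(P[...,0]<.6)&(abs(P[...,1]+.04)<.15)&(P[...,2]>.025)&(P[...,2]<.085)
    o,n,q=fit(P[m]); print(nm,"panel",o.round(4),n.round(3),q,"slope",np.degrees(np.arccos(n[2])).round(1),"yaw",np.degrees(np.arctan2(-n[1],-n[0])).round(2))
    if nm=="scene":
        m=(I.min(2)>150)&(P[...,0]>.45)&(P[...,0]<.65)&(P[...,1]>0)&(P[...,1]<.12)&(P[...,2]>.065)
        print("scene left tag",np.nanmedian(P[m],0),m.sum(),P[m].min(0),P[m].max(0))
d=T[0]-T[2]; print("yaw tags",np.degrees(np.arctan2(-d[0],d[1])),np.linalg.norm(d[:2]))
E
```

```text
tag [0.5299 0.0505 0.0979] [-0.671 -0.125  0.731] elev 43.0 170 [0.5   0.022 0.073] [0.562 0.103 0.127]
tag [ 0.5479 -0.042   0.0971] [-0.635 -0.109  0.765] elev 40.1 204 [ 0.516 -0.075  0.07 ] [ 0.583 -0.007  0.124]
tag [ 0.5642 -0.1345  0.0973] [-0.651 -0.12   0.749] elev 41.5 237 [ 0.534 -0.164  0.07 ] [ 0.598 -0.08   0.127]
side panel [ 0.5049 -0.0576  0.0501] [-0.56  -0.104  0.822] 1167 slope 34.7 yaw 10.48
scene panel [0.4908 0.0396 0.0521] [-0.557 -0.106  0.823] 634 slope 34.6 yaw 10.79
scene left tag [0.52991654 0.05624088 0.09715561] 220 [0.49497049 0.02845136 0.07179097] [0.56612466 0.08129663 0.12702486]
yaw tags 10.51120599021684 0.1881262445976025
```

Call:
step_arm:
  motion:
    - [[0,0,-2,2.2,3.7,0.3,0],[0,0,-4,4.4,7.4,0.6,0],[0,0,-6,6.6,11.1,0.9,0],[0,0,-8,8.8,14.8,1.2,0],[0,0,-10,11.0,18.5,1.5,0],[0,0,-12,13.2,22.2,1.8,0],[0,0,-13.3,15.4,25.9,2,0],[0,0,-13.3,17.6,29.6,2,0]]
  grip_force: 20

```text
time: 0.9
eef_pos: [0.4083, -0.2286, 0.2514]
ee_rot: [[0.983, 0.181, 0.0], [0.181, -0.983, -0.0], [0.0, 0.0, -1.0]]
contact_force: [-0.0, -0.1, -0.4]
grip_width: -0.001
```

```bash
python3 - <<'E'
from h import *
for nm in("side","scene"):
    P=cloud(dict(np.load(nm+".npz"))); b=np.array([[.983,.182],[-.182,.983]])
    q=P.reshape(-1,3); q=q[~np.isnan(q[:,0])]; xy=(q[:,:2]-[.5025,.0475])@b.T
    for lo,hi in((30,80),(80,110),(110,130),(130,150),(150,180)):
        m=(xy[:,0]*1e3>lo)&(xy[:,0]*1e3<hi)&(abs(xy[:,1])<.06)
        print(nm,lo,hi,m.sum(),q[m,2].max() if m.any() else None)
E
```

```text
side 30 80 137 0.126713245687231
side 80 110 0 None
side 110 130 25 0.004502856040233433
side 130 150 63 0.00495039456410481
side 150 180 124 0.006435684533086247
scene 30 80 351 0.129074870814087
scene 80 110 66 0.00545719499983563
scene 110 130 54 0.0069658438647339635
scene 130 150 62 0.0050297721044197784
scene 150 180 105 0.0056698596493742264
```

Call:
step_arm:
  motion:
    - [[0,0,0,2.6,4.2,0,0],[0,0,0,5.2,8.4,0,0],[0,0,0,7.8,12.6,0,0],[0,0,0,10.4,16.8,0,0],[0,0,0,13.0,21.0,0,0],[0,0,0,15.5,25.2,-1,0],[0,0,0,18.0,29.2,-3,0],[0,0,0,18.0,29.2,-5,0]]

```text
time: 1.7
eef_pos: [0.59, 0.0664, 0.2]
ee_rot: [[0.982, 0.187, 0.001], [0.187, -0.982, 0.001], [0.002, -0.001, -1.0]]
contact_force: [-0.5, -0.1, 0.2]
grip_width: -0.001
```

```bash
python3 - <<'E'
from workcell import r
from h import *
s=r.sense(); print(s['eef_pos'],s['time'])
a=r.camera("side");w=r.camera("wrist"); cv2.imwrite("pics/a.png",cv2.hconcat([cv2.resize(a["pixels"][120:270,220:380],(640,600)),]) )
Twt=np.eye(4);Twt[:3,:3]=s['ee_rot'];Twt[:3,3]=s['eef_pos']
M=np.linalg.inv(Twt@w["T_tool_cam"])
bx=np.array([.983,.182,0]);by=np.array([-.182,.983,0]);o=np.array([.5025,.0475,.072])
X=[o+y*by+ d*(bx*np.cos(t)+np.array([0,0,np.sin(t)])) for t in [np.radians(42.)] for y in(-.025,.025) for d in (0,.075)]+[s['eef_pos']]
im=w["pixels"].copy()
for p in cv2.projectPoints(np.array(X),cv2.Rodrigues(M[:3,:3])[0],M[:3,3],w["mtx"],None)[0].reshape(-1,2): cv2.circle(im,(int(p[0]),int(p[1])),4,(0,0,255),1)
t=cv2.resize(a["pixels"][150:270,220:348],None,fx=3.5,fy=3.5); 
cv2.imwrite("pics/w1.png",im);cv2.imwrite("pics/both1.png",cv2.resize(cv2.hconcat([cv2.resize(im,(560,420)),t]),(800,334)))
E
```

```text
[0.59001128 0.06640956 0.20001705] 1.7
```

View pics/both1.png

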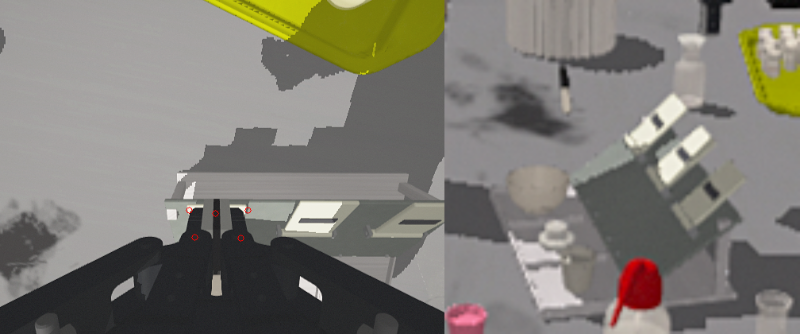

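The wrist view shows the fingers at (215,213), centred on the projected left tag edge at (190..248,210). In the side view the fingertip is above and behind the left tag, so I can go down behind it.

Call:
step_arm:
  motion:
    - [[0,0,0,0,0,-2,0],[0,0,0,0,0,-4,0],[0,0,0,0,0,-6,0],[0,0,0,0,0,-7.5,0],[0,0,0,0,0,-9,0],[0,0,0,0,0,-10,0],[0,0,0,0,0,-10.3,0],[0,0,0,0,0,-10.3,0]]

```text
time: 2.6
eef_pos: [0.5876, 0.0612, 0.0986]
ee_rot: [[0.984, 0.181, -0.0], [0.181, -0.984, -0.0], [-0.0, 0.0, -1.0]]
contact_force: [0.2, 0.0, 0.9]
grip_width: 0.004
```

```bash
cat >>h.py <<'E'
def look(r,name):
    a=r.camera("side");b=r.camera("scene")
    cv2.imwrite(name,cv2.resize(cv2.hconcat([cv2.resize(a["pixels"][150:270,220:348],(448,420)),cv2.resize(b["pixels"][150:270,210:310],(350,420))]),(798,420)))
E
python3 -c "
from workcell import r;from h import *
s=r.sense();print(s['eef_pos'],s['contact_force']);look(r,'pics/l2.png')"
```

```text
[0.58763572 0.06122132 0.09859423] [0.19343141 0.04545357 0.88456832]
```

View pics/l2.png

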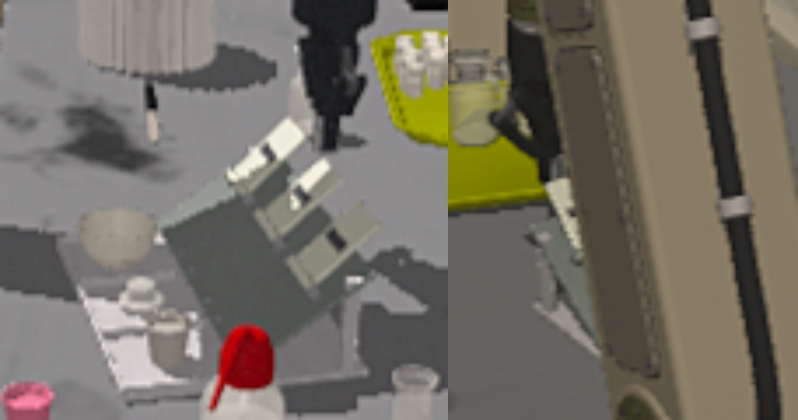

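Side view: the fingertips are about 20 mm behind the left tag's free edge, below edge height, and touching nothing. I'll draw it forward and up.

Call:
step_arm:
  motion:
    - [[0,0,0,-0.5,-0.09,0.2,0],[0,0,0,-1.0,-0.18,0.4,0],[0,0,0,-1.5,-0.27,0.7,0],[0,0,0,-2.0,-0.36,1.0,0],[0,0,0,-2.5,-0.45,1.3,0],[0,0,0,-3.0,-0.54,1.6,0],[0,0,0,-3.5,-0.63,1.9,0],[0,0,0,-4.0,-0.72,2.2,0]]

```text
time: 3.5
eef_pos: [0.5468, 0.0544, 0.1204]
ee_rot: [[0.983, 0.182, -0.001], [0.182, -0.983, -0.0], [-0.001, 0.0, -1.0]]
contact_force: [0.1, -1.2, -1.0]
grip_width: 0.003
```

Call:
step_arm:
  motion:
    - [[0,0,0,-0.5,-0.09,0.1,0],[0,0,0,-1.0,-0.18,0.2,0],[0,0,0,-1.5,-0.27,0.3,0],[0,0,0,-2.0,-0.36,0.4,0],[0,0,0,-2.5,-0.45,0.5,0],[0,0,0,-3.0,-0.54,0.6,0],[0,0,0,-3.5,-0.63,0.6,0],[0,0,0,-4.0,-0.72,0.6,0]]

```text
time: 4.3
eef_pos: [0.5073, 0.0473, 0.1263]
ee_rot: [[0.983, 0.182, 0.0], [0.182, -0.983, -0.0], [0.0, 0.0, -1.0]]
contact_force: [0.7, -0.1, 0.7]
grip_width: -0.005
```

```bash
python3 -c "
from workcell import r;from h import *
s=r.sense();print(s['eef_pos'],s['contact_force']);look(r,'pics/l3.png')"
```

```text
[0.50732308 0.0472506  0.12631256] [ 0.68322587 -0.0607714   0.68627966]
```

View pics/l3.png

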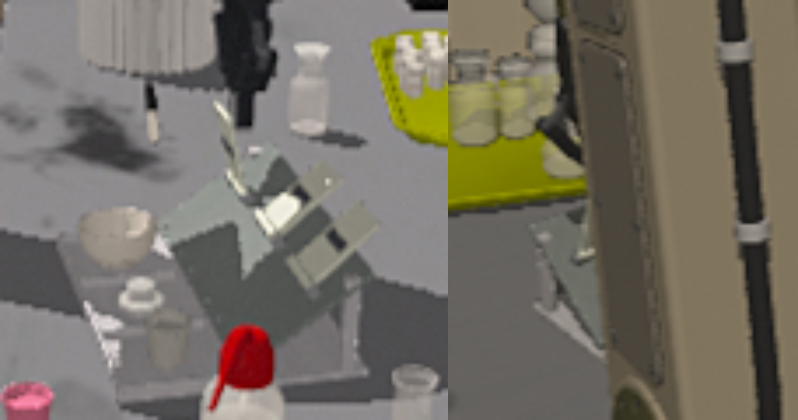

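The side view shows the tag just past upright, leaning forward at (225,140). The fingers are behind it and the contact force is small. Next I'll push it over along an arc.

Call:
step_arm:
  motion:
    - [[0,0,0,-0.69,-0.13,0,0],[0,0,0,-1.38,-0.25,-0.2,0],[0,0,0,-2.06,-0.38,-0.5,0],[0,0,0,-2.65,-0.49,-0.9,0],[0,0,0,-3.24,-0.6,-1.4,0],[0,0,0,-3.74,-0.69,-1.9,0],[0,0,0,-4.13,-0.76,-2.5,0],[0,0,0,-4.42,-0.82,-3.1,0]]

```text
time: 5.2
eef_pos: [0.4629, 0.0391, 0.0947]
ee_rot: [[0.983, 0.182, -0.0], [0.182, -0.983, -0.0], [-0.0, -0.0, -1.0]]
contact_force: [-0.5, 0.0, -0.3]
grip_width: 0.001
```

Call:
step_arm:
  motion:
    - [[0,0,0,-0.4,-0.07,-0.7,0],[0,0,0,-0.7,-0.13,-1.3,0],[0,0,0,-0.9,-0.16,-1.9,0],[0,0,0,-1.1,-0.2,-2.4,0],[0,0,0,-1.2,-0.22,-3.0,0],[0,0,0,-1.3,-0.24,-3.5,0],[0,0,0,-1.4,-0.25,-3.9,0],[0,0,0,-1.4,-0.25,-4.2,0]]

```text
time: 6.0
eef_pos: [0.4493, 0.0366, 0.0529]
ee_rot: [[0.983, 0.182, -0.0], [0.182, -0.983, -0.0], [-0.0, -0.0, -1.0]]
contact_force: [0.7, 0.3, 0.2]
grip_width: 0.002
```

```bash
python3 -c "
from workcell import r;from h import *
s=r.sense();print(s['eef_pos'],s['contact_force']);look(r,'pics/l4.png')"
```

```text
[0.44925963 0.0366292  0.05289708] [0.6568737  0.26008201 0.1952496 ]
```

View pics/l4.png

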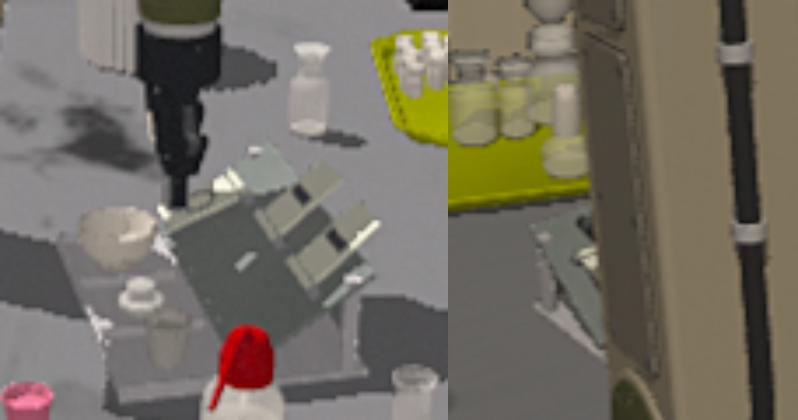

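The tag is nearly down, about 20° below level, and the ring is visible at (200,200). I'll press down slowly.

Call:
step_arm:
  motion:
    - [[0,0,0,0,0,-0.1,0],[0,0,0,0,0,-0.2,0],[0,0,0,0,0,-0.3,0],[0,0,0,0,0,-0.4,0],[0,0,0,0,0,-0.5,0],[0,0,0,0,0,-0.6,0],[0,0,0,0,0,-0.7,0],[0,0,0,0,0,-0.7,0]]

```text
time: 6.9
eef_pos: [0.4493, 0.0366, 0.0461]
ee_rot: [[0.983, 0.182, -0.0], [0.182, -0.983, -0.0], [-0.0, 0.0, -1.0]]
contact_force: [-0.7, 0.6, 0.3]
grip_width: 0.001
```

Call:
step_arm:
  motion:
    - [[0,0,0,0,0,-0.05,0],[0,0,0,0,0,-0.1,0],[0,0,0,0,0,-0.15,0],[0,0,0,0,0,-0.2,0],[0,0,0,0,0,-0.25,0],[0,0,0,0,0,-0.3,0],[0,0,0,0,0,-0.3,0],[0,0,0,0,0,-0.3,0]]

```text
time: 7.7
eef_pos: [0.4494, 0.0366, 0.0433]
ee_rot: [[0.983, 0.182, -0.0], [0.182, -0.983, -0.0], [-0.0, 0.0, -1.0]]
contact_force: [-0.1, -0.3, -0.8]
grip_width: -0.0
```

```bash
python3 -c "
from workcell import r;from h import *
s=r.sense();print(s['eef_pos'],s['contact_force'])
a=r.camera('side');P=cloud(a);c=a['pixels'][190:225,260:300]
cv2.imwrite('pics/l5.png',cv2.resize(a['pixels'][180:240,245:325],(800,600),interpolation=2))
b=np.array([[.983,.182],[-.182,.983]])
q=P[170:240,240:320].reshape(-1,3);col=a['pixels'][170:240,240:320].reshape(-1,3).min(1)
xy=(q[:,:2]-[.5025,.0475])@b.T
m=(abs(xy[:,1])<.022)&(xy[:,0]>-.07)&(xy[:,0]<0)&(q[:,2]<.09)&(col>90)
x=xy[m,0];z=q[m,2];print(m.sum(),np.c_[x,xy[m,1],z,col[m]].round(3)[np.argsort(x)][::max(1,m.sum()//25)])
"
```

```text
[0.44942162 0.03663228 0.04325725] [-0.08975185 -0.31259444 -0.80526935]
209 [[-7.00e-02 -4.00e-03  9.00e-03  1.09e+02]
 [-6.60e-02  1.00e-03  8.00e-02  9.60e+01]
 [-6.50e-02 -1.30e-02  9.00e-03  1.09e+02]
 [-6.50e-02 -8.00e-03  4.90e-02  1.10e+02]
 [-6.30e-02 -2.00e-03  7.40e-02  1.12e+02]
 [-6.00e-02  8.00e-03  2.00e-02  1.83e+02]
 [-5.90e-02 -0.00e+00  1.00e-02  1.96e+02]
 [-5.70e-02 -2.00e-02  3.60e-02  1.27e+02]
 [-5.60e-02 -1.30e-02  4.00e-02  1.25e+02]
 [-5.50e-02 -2.20e-02  3.70e-02  1.43e+02]
 [-5.00e-02 -4.00e-03  4.20e-02  1.22e+02]
 [-4.60e-02 -1.40e-02  3.20e-02  9.90e+01]
 [-4.00e-02 -1.40e-02  5.00e-02  1.05e+02]
 [-3.80e-02 -7.00e-03  3.60e-02  1.32e+02]
 [-3.50e-02 -8.00e-03  3.60e-02  1.00e+02]
 [-3.10e-02  8.00e-03  5.30e-02  1.26e+02]
 [-2.90e-02 -9.00e-03  5.70e-02  1.30e+02]
 [-2.60e-02 -2.10e-02  5.80e-02  1.19e+02]
 [-2.20e-02  1.80e-02  5.90e-02  1.02e+02]
 [-1.90e-02 -1.00e-02  4.90e-02  1.34e+02]
 [-1.60e-02  4.00e-03  6.40e-02  1.84e+02]
 [-1.30e-02 -9.00e-03  6.60e-02  1.14e+02]
 [-1.00e-02 -1.30e-02  5.70e-02  1.33e+02]
 [-8.00e-03 -4.00e-03  6.70e-02  1.82e+02]
 [-6.00e-03 -6.00e-03  7.10e-02  2.43e+02]
 [-2.00e-03  1.90e-02  7.00e-02  2.09e+02]
 [-0.00e+00  1.40e-02  7.60e-02  1.92e+02]]
```

View pics/l5.png

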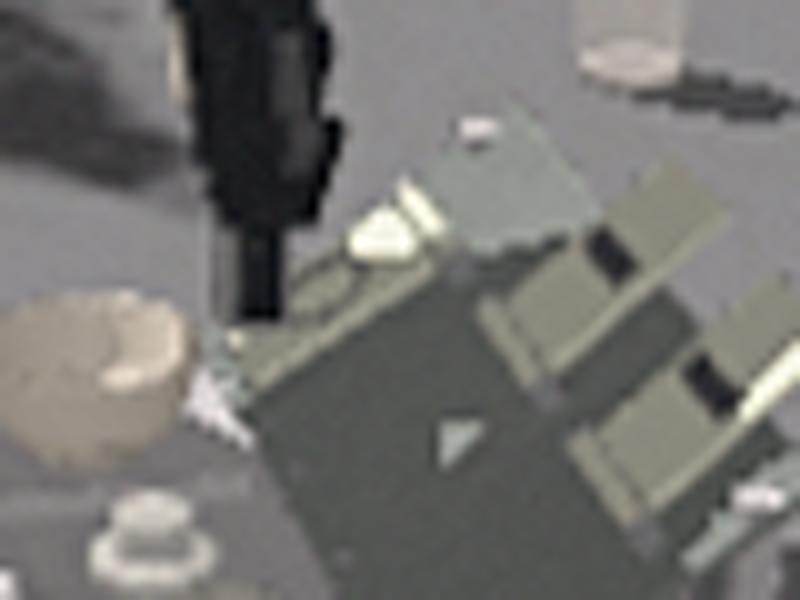

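The ring face is up and the depth slope is about 33°. The tip is hardly pressing yet, so I'll keep going down in small steps until I feel the stop.

Call:
step_arm:
  motion:
    - [[0,0,0,0,0,-0.05,0],[0,0,0,0,0,-0.1,0],[0,0,0,0,0,-0.15,0],[0,0,0,0,0,-0.2,0],[0,0,0,0,0,-0.2,0],[0,0,0,0,0,-0.2,0],[0,0,0,0,0,-0.2,0],[0,0,0,0,0,-0.2,0]]

```text
time: 8.55
eef_pos: [0.4495, 0.0366, 0.0413]
ee_rot: [[0.983, 0.182, -0.0], [0.182, -0.983, -0.0], [-0.0, 0.0, -1.0]]
contact_force: [0.3, 0.7, 0.4]
grip_width: 0.004
```

Call:
step_arm:
  motion:
    - [[0,0,0,0,0,-0.05,0],[0,0,0,0,0,-0.1,0],[0,0,0,0,0,-0.1,0],[0,0,0,0,0,-0.15,0],[0,0,0,0,0,-0.15,0],[0,0,0,0,0,-0.15,0],[0,0,0,0,0,-0.15,0],[0,0,0,0,0,-0.15,0]]

```text
time: 9.35
eef_pos: [0.4495, 0.0366, 0.0398]
ee_rot: [[0.983, 0.182, -0.0], [0.182, -0.983, -0.0], [-0.0, 0.0, -1.0]]
contact_force: [-0.1, 0.6, -0.0]
grip_width: -0.001
```

Call:
step_arm:
  motion:
    - [[0,0,0,0,0,-0.05,0],[0,0,0,0,0,-0.1,0],[0,0,0,0,0,-0.1,0],[0,0,0,0,0,-0.15,0],[0,0,0,0,0,-0.15,0],[0,0,0,0,0,-0.15,0],[0,0,0,0,0,-0.15,0],[0,0,0,0,0,-0.15,0]]

```text
time: 10.15
eef_pos: [0.4497, 0.0366, 0.0386]
ee_rot: [[0.983, 0.182, 0.0], [0.182, -0.983, -0.0], [0.0, 0.0, -1.0]]
contact_force: [-0.0, 0.8, 5.4]
grip_width: 0.003
```

Contact at 5.4 N upward means the tag is at its stop. I'll lift straight off and check.

Call:
step_arm:
  motion:
    - [[0,0,0,0,0,0.4,0],[0,0,0,0,0,1.5,0],[0,0,0,0,0,4,0],[0,0,0,0,0,7,0],[0,0,0,0,0,10,0],[0,0,0,0,0,13,0],[0,0,0,0,0,16,0],[0,0,0,0,0,18,0]]

```text
time: 10.95
eef_pos: [0.45, 0.0366, 0.2212]
ee_rot: [[0.983, 0.182, 0.003], [0.182, -0.983, -0.0], [0.003, 0.001, -1.0]]
contact_force: [0.1, 0.2, 1.0]
grip_width: -0.008
```

```bash
python3 - <<'E'
from workcell import r
from h import *
s=r.sense();print(s['eef_pos'],s['contact_force'],s['time'])
a=r.camera('side');P=cloud(a);I=a['pixels']
cv2.imwrite('pics/l6.png',cv2.resize(I[170:260,225:345],(800,600),interpolation=2))
b=np.array([[.983,.182],[-.182,.983]])
q=P[170:245,240:330].reshape(-1,3);c=I[170:245,240:330].astype(int).reshape(-1,3)
xy=(q[:,:2]-[.5025,.0475])@b.T
for nm,yc,lo,hi in(("left",0,-.055,-.012),("mid",-.095,.012,.05),("right",-.19,.012,.05),("panel",-.05,-.055,-.012)):
    m=(abs(xy[:,1]-yc)<.018)&(xy[:,0]>lo)&(xy[:,0]<hi)&(q[:,2]>.01)
    x,z=xy[m,0],q[m,2]
    for _ in range(5):
        f=np.polyfit(x,z,1); k=abs(np.polyval(f,x)-z)<.004
        if k.sum()<10: break
        x,z=x[k],z[k]
    print(nm,len(x),"slope deg",np.degrees(np.arctan(f[0])).round(1),"z mid",np.polyval(f,(lo+hi)/2).round(4))
E
```

```text
[0.45004718 0.0365681  0.22122278] [0.13178176 0.16073413 0.97655614] 10.95
left 75 slope deg 36.1 z mid 0.0491
mid 63 slope deg 38.5 z mid 0.0982
right 70 slope deg 40.4 z mid 0.0989
panel 92 slope deg 33.7 z mid 0.0386
```

View pics/l6.png

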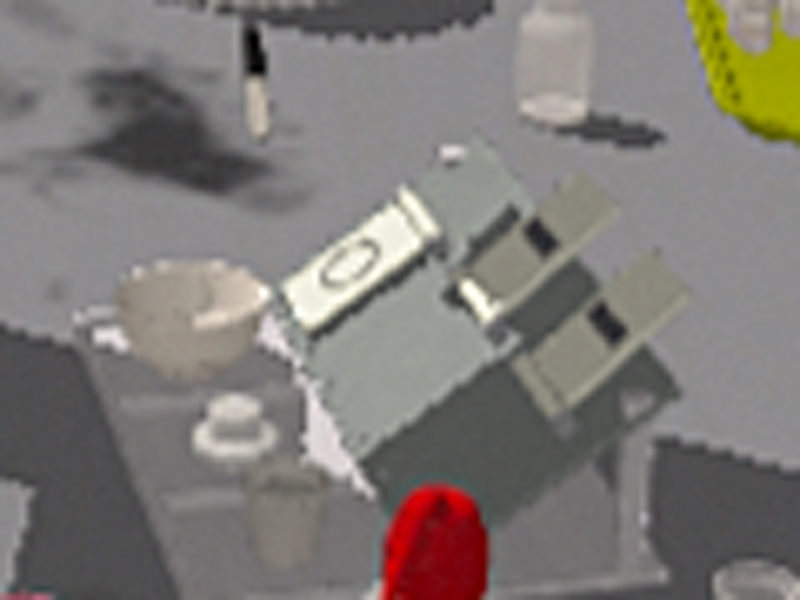

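The tag lies flat on the lower half, ring up at (350,262), with a slope of 36°. The other tags and the vessels are unchanged and the tool is clear, so I'm handing in.

```bash
python3 -c "
from workcell import r
print(r.close_job())"
```

```text
the job is handed in; nothing more can be done
None
```

I flipped the left tag, the one in line with the dish. With the fingers shut, I drew its free edge up from behind, pushed it over its pivot, and pressed it down until about 5 N showed it was at the stop. The job was handed in after about 11 s of robot time; the hand-in gives no verdict.

- **Flipped tag:** the last side view shows it flat on the lower half of the panel with the ring face up. I measured a slope of 36° against 35° nominal, within the 9° tolerance.
- **Other tags:** the middle and right tags still lie back at about 38° and 40°, roughly as at the start.
- **Vessels and bench:** the dish, stopper and cup look unmoved in their bays. I judged this from the picture and did not measure it. The wash bottle, glass bottle and spatula are only partly in that view and look in place. I did not check the flask and booklets at the end.
- **Contact:** the gripper was lifted clear, with its tip at about 0.22 m. Every force reading stayed near zero except the final press at about 5 N.
- **Disagreements:** measured tag height differed by about 2 mm from what I expected, which is within the calibration error. No check failed.

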